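Push the tumbler's star wheel round until the valve stem is on top

TASK

The tumbler's drum is to be filled next, so its brass valve stem must point straight up: push the spokes of the star wheel gently with the fingertips, one spoke after another as needed, until it does, then draw the fingers clear and leave the wheel at rest. Only push: do not grip the wheel, keep off the drum and its stem, and do not pick up or shift the things standing around.

Things in the scene. Friction and masses are not known exactly. Their poses are not given: they have to be found in the camera images.
- tumbler: bench tumbler, fixed: base plate 190 x 150 mm, top 20 mm above the worktop, two pedestals, level axle 150 mm above the worktop. Origin on the worktop under the star wheel's centre; x runs level back along the axle to the drum (roughly away from the robot), y to the left, z up. Base, pedestals and drum all lie behind the wheel (x = 10 to 200 mm).
- wheel: upright star wheel at the robot's end of the axle: hub, round rim of outer radius 46 mm, five spokes 10 mm thick, 72 degrees apart in one plane, each ending in an 18 mm ball centred 115 mm from the axle. Origin: hub centre, in the spokes' plane. x: axle, back to the drum; z: the direction of the valve stem, half-way between two spokes (spokes 36, 108, 180, 252, 324 degrees from it).
- stem_tip (a point): outer end of the brass valve stem, which stands radially out of the drum 72 mm behind the spokes' plane; the end is 99 mm from the axle. Stem 12 mm thick and 54 mm long, with a cap 17 mm in diameter; z points outwards along it, x back along the axle. At the start it points down or sideways, 100 to 180 degrees from straight up, to either side.
- drum_mid (a point): centre of the smooth metal drum, on the axle 105 mm behind the spokes' plane; drum 90 mm in diameter, 110 mm long. Wheel, drum and stem are one piece and turn together, either way and as far as needed, against light friction (0.15 N m, about 2 N at a spoke); they stay where left. A spoke more than 45 degrees from the top may jam by friction if its ball is pushed level inwards.
- vial_a: small capped glass vial, 22 mm diameter, 47 mm tall; a loose bystander near the tumbler. Origin at the centre of its underside.
- vial_b: a second such vial, 22 mm diameter, 47 mm tall; a loose bystander near the tumbler. Origin at the centre of its underside.
- can: small capped can, 34 mm diameter, 59 mm tall; a loose bystander near the tumbler. Origin at the centre of its underside.
- spanner: flat open-ended spanner, 138 mm long, 5 mm thick, lying in front of the wheel; a loose bystander near the tumbler. Origin at the centre of its underside.
- dish: shallow petri dish, 60 mm diameter, 14 mm tall; a loose bystander near the tumbler. Origin at the centre of its underside.
- spray: spray bottle, 31 mm diameter, 104 mm tall, the tallest of the things standing about; a loose bystander near the tumbler. Origin at the centre of its underside.
- eyepiece: microscope eyepiece, 37 mm diameter, 44 mm tall; a loose bystander near the tumbler. Origin at the centre of its underside.

How it is judged (in metres and radians):
At the end, for the whole second after the job is handed in: The valve stem points straight up within 0.12 rad (7 degrees), the wheel is at rest, and every bystander is within 30 mm of where it stood (angle between stem_tip's own z axis and vertical below 0.12 rad and angular speed of wheel below 0.05 rad/s and not (distance of vial_a from where it was at the start of the episode above 0.03 m) and not (distance of vial_b from where it was at the start of the episode above 0.03 m) and not (distance of can from where it was at the start of the episode above 0.03 m) and not (distance of spanner from where it was at the start of the episode above 0.03 m) and not (distance of dish from where it was at the start of the episode above 0.03 m) and not (distance of spray from where it was at the start of the episode above 0.03 m) and not (distance of eyepiece from where it was at the start of the episode above 0.03 m)); the robot touches nothing.
It fails at once if the wheel is gripped or pushed hard (over 30 N between the gripper's fingers and the wheel) (contact force between the fingers and wheel above 30 N).
It fails at once if the robot presses on the drum or its valve stem (over 3 N) (contact force between any of the fingers, the arm and wheel_c0 above 3 N or contact force between any of the fingers, the arm and wheel_c1 above 3 N or contact force between any of the fingers, the arm and wheel_c2 above 3 N or contact force between any of the fingers, the arm and wheel_c3 above 3 N or contact force between any of the fingers, the arm and wheel_c4 above 3 N).
It fails at once if a bystander is lifted or shifted by more than 30 mm (distance of any of vial_a, vial_b, can, spanner, dish, spray, eyepiece from where it was at the start of the episode above 0.03 m).
It also fails if it takes over 56 s, if anything falls off the work surface, if the arm or the gripper's body presses on something with over 40 N, if the wrist force passes 120 N, or if a joint passes its speed limit or range.

ROBOT

A 6-joint arm with a two-finger parallel gripper is mounted at the origin on a cart in front of the work surface, level with it; the furniture and walls round the work are solid. World frame = base frame: x ahead of the robot, y to its left, z up, the work surface at z = 0. Lengths are in mm, angles in degrees, forces in N, time in s.
With the tool pointing down it reaches from about 350 to 850 mm from the base axis. Payload 8.1 kg.
Tool frame: the origin (TCP) lies at the very end of the fingers, on their centre line; the grasp point (between the pads) lies 19 mm behind it; z points along the fingers, y is the line along which they close (so a half turn about z gives the same grasp; the last joint's range is limited). The gripper opens to 85 mm and grips with 20 to 120 N. Pads are 22 mm wide; open, the fingers measure 114 mm over their backs; the gripper's body (76 mm by 85 mm) begins 54 mm behind the grasp point. The pads swing forward as they close: fully open they stand 13 mm farther back than shut.
Start: joints at [70.795, 7.471, 85.268, -0, 87.261, -4.893], TCP at [148.304, 581.387, 231.292] pointing down, gripper open.
Joint ranges: [-169.43, 169.43], [-51.17, 129.36], [1.28, 143.12], [-76.62, 256.62], [0, 156.53], [-152.29, 152.29]. Speed limits (degrees/s): [136.94, 136.94, 159.86, 180, 180, 180].

INTERFACE

Orientations are given as [roll, pitch, yaw] about the fixed x, y, z axes, in that order (R = Rz(yaw) Ry(pitch) Rx(roll)).
In Python, from bench import sense, eyes, job, models gives the robot as it stands. The module is installed in compiled form; this text tells all that it offers.
- The arm moves only by the tool apply_moves, never from a script. Its argument "rows" is a list of rows, each a list of 6 numbers: the shift along the tool's x, y, z in mm, then the turn, a rotation vector about the tool's x, y, z in rad. In form: [[dx, dy, dz, rx, ry, rz], ...]. A call has exactly 5 rows; each row shifts and turns the commanded pose from where the row before left it, along the tool's axes as they then stand; what a row does not reach is not made up. A row lasts 1/8 s, in which the tool goes at most 62.5 mm and 10.7 degrees, less where a joint would pass 70% of its speed; a pose out of reach is approached as far as the arm can. A call is refused whole if a number of a shift passes 62.5 or a number of a turn 0.188, either way. A call with a gripper value outside its range is refused whole. "fingers" is the finger opening in mm, from 0 to 85.4, set as the call begins (left out, the last holds). The fingers move at their own pace and stop on an object; "grip_force" is the grip in N (left out, the last holds). Time passes only in rows, so rows that do not move let the fingers close, or fill a call up. It gives the time, the measured TCP pose, the force, the opening and the grip force at its end, in the units of the state.
- sense(): the state, without advancing time (a new reading comes with each control period).
- eyes.snapshot(name): name is "side" or "top" or "wrist"; returns (picture, depth): 480x640x3 uint8, red, green, blue; 480x640 float32, mm along the optical axis (not along the pixel's ray), 0 where there is no reading.
- eyes.get_calibration(name): a dict with "intrinsics" (3x3 intrinsics, pixels), "R" (3x3) and "t" (3): a world point X has camera coordinates R X + t; the wrist camera has in their place "mount" (4x4, takes a point from camera to tool coordinates, whose origin is the TCP and whose axes are the flange's). Camera axes: x right, y down, z forward; pixel columns grow to the right and rows downward; lengths in mm; the calibration is good to about 2 mm. A picture is of the moment at which its call begins: read the wrist's pose just before it. get_calibration takes no time and is no camera call.
- job.hand_in(): hands the job in; it is judged then, once.
Trained networks look in the newest picture that a camera, given by its name, has taken for a name from the list of things; names that differ only in an ending like _2 or _b are one class to them, and where a whole thing is asked for, a point or a joint stands for the part that bears it (a point fixed in the world has none). Each returns a list of dicts, best first, with "confidence" (0 to 1); they miss things now and then, are a little off and sometimes report something else, mostly with a low value. They report only what shows in the picture. A call takes as long as a camera call.
- models.boxes_of(name, camera): "xyz" ([x, y, z] in mm, in world coordinates, good to about 4 mm: the middle of the surface that is visible of it).
- models.cut_out(name, camera): "pixels" (480x640 bool, what is visible of it).
- models.place_of(name, camera): "xyz" ([x, y, z] in mm, in world coordinates, good to about 4 mm: a listed point, or the origin of a listed thing).
The state is a dict: "time": time; "joint_pos": joint angles; "qd": joint speeds; "joint_efforts": joint torques, N m; "tool_pos": TCP position; "tcp_rot": TCP orientation; "ft_force": force on the tool from outside, world axes, zero at the start; "wrist_torque": the same for the moment, N m; "finger_gap": finger opening in mm; "grip_force": force on a finger pad.
Only numpy, scipy, OpenCV 4.12 (cv2) and the standard library are available. Lean on these libraries where they do the work, as an engineer would, in place of code of your own. Each camera call takes 0.05 s, during which the arm holds its last target. There are 200 camera calls.

## Working session

There is one attempt and no reset: what is moved stays moved. The work goes in short steps, Python scripts to look and compute and a tool call to move; the robot and the scene stay as the last step left them, time stands still between calls to the robot, and variables do not carry over. Pictures are saved under pics/ and viewed, at most 10 in all, crops included, and the job is handed in when it is done.

Besides the shell and the picture viewer there is one more tool, called after "Emit:" as a command line: name --pt "numbers of a row" for each row, then --argument value for the rest. apply_moves: Moves the arm, as the interface text tells. Its arguments: {"type":"object","properties":{"rows":{"type":"array"},"fingers":{"type":"number"},"grip_force":{"type":"number"}},"required":["rows"]}

```bash
mkdir -p pics
cat > h.py <<'E'
import numpy as np, cv2
from bench import sense, eyes, job, models
from scipy.spatial.transform import Rotation as Ro
def snap(c,f=None):
    p,d=eyes.snapshot(c)
    if f: cv2.imwrite('pics/'+f,p[:,:,::-1])
    return p,d
E
python3 - <<'E'
from h import *
s=sense();print(s['time'],s['tool_pos'],s['tcp_rot'],s['finger_gap'])
for c in('side','top'):
    snap(c,c+'1.png')
    k=eyes.get_calibration(c);print(c,(-k['R'].T@k['t']).round(),k['R'][2].round(2))
    for n in('tumbler','wheel','stem_tip','drum_mid','vial_a','can','spanner','dish','spray','eyepiece'):
        print(n,[(np.round(r['xyz']).tolist(),round(r['confidence'],2)) for r in models.place_of(n,c)[:3]])
print(sense()['time'])
E
```

```text
0.0 [148.0964952  580.86600446 230.22591515] [-1.79894126e+02 -9.90963995e-03  1.65686732e+02] 85.3264391014435
side [245. 502. 785.] [ 0.32 -0.66 -0.68]
tumbler [([479.0, -100.0, -1.0], 0.96)]
wheel [([476.0, -98.0, 152.0], 0.68)]
stem_tip []
drum_mid []
vial_a [([378.0, 42.0, -3.0], 0.83), ([382.0, 2.0, -1.0], 0.62)]
can [([464.0, -261.0, -5.0], 0.72)]
spanner [([398.0, -116.0, -2.0], 0.63)]
dish []
spray [([468.0, 60.0, -3.0], 0.75)]
eyepiece [([411.0, 93.0, 3.0], 0.63), ([462.0, -262.0, -4.0], 0.56), ([381.0, 3.0, -3.0], 0.47)]
top [ 418.  -80. 1233.] [ 0.12 -0.03 -0.99]
tumbler [([477.0, -97.0, 5.0], 0.71)]
wheel [([479.0, -96.0, 152.0], 0.78)]
stem_tip [([568.0, -142.0, 78.0], 0.68)]
drum_mid [([579.0, -70.0, 152.0], 0.89)]
vial_a [([376.0, 45.0, 2.0], 0.64), ([379.0, 0.0, -1.0], 0.52)]
can [([462.0, -258.0, 2.0], 0.66)]
spanner [([400.0, -117.0, -3.0], 0.86), ([464.0, -258.0, 2.0], 0.32)]
dish [([610.0, -204.0, -2.0], 0.6)]
spray [([468.0, 63.0, 5.0], 0.62)]
eyepiece [([408.0, 91.0, -0.0], 0.73)]
1.1
```

View pics/side1.png

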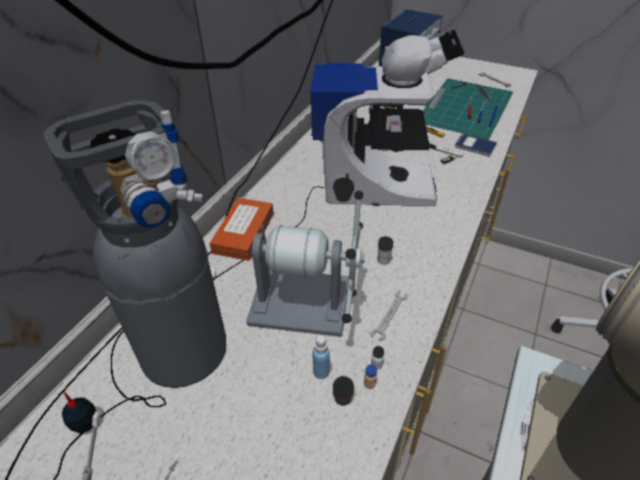

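View pics/top1.png

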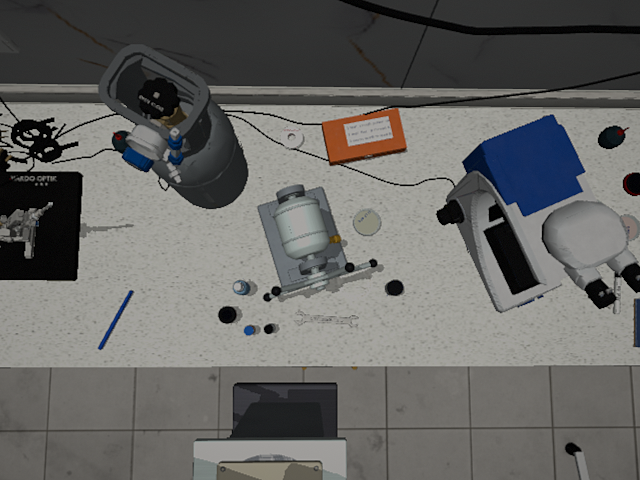

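The side view shows the tumbler with its wheel edge-on at about (352,260). The top view shows the wheel along (270,296)–(375,263) and the brass stem tip at (336,239), to the right and low. Next I'll fit the spoke angles and the axle from depth.

```bash
cat >> h.py <<'E'
W=np.array([478.,-97,150]); 
def wheelpts(c,W,yaw):
    p,d=snap(c); k=eyes.get_calibration(c); K=k['intrinsics']
    v,u=np.nonzero(d>0); z=d[v,u]
    X=np.c_[(u-K[0,2])/K[0,0]*z,(v-K[1,2])/K[1,1]*z,z]
    X=(X-k['t'])@k['R']
    a=np.radians(yaw); q=X-W
    return np.c_[q[:,0]*np.cos(a)+q[:,1]*np.sin(a),-q[:,0]*np.sin(a)+q[:,1]*np.cos(a),q[:,2]]
def spokes(c,W=W,yaw=15):
    q=wheelpts(c,W,yaw); r=np.hypot(q[:,1],q[:,2])
    m=(abs(q[:,0])<22)&(r>60)&(r<130)
    q=q[m];r=r[m];ph=np.degrees(np.arctan2(-q[:,1],q[:,2]))
    h,e=np.histogram(ph,36,(-180,180))
    for i in range(36):
        if h[i]>5:
            s=(ph>=e[i])&(ph<e[i+1]);print(c,e[i],h[i],'ph %.1f x %.1f rmax %.0f'%(np.median(ph[s]),np.median(q[s,0]),r[s].max()))
    z=np.exp(1j*np.radians(ph)*5).mean(); print(c,'phase of spokes mod72: %.1f conc %.2f'%(np.degrees(np.angle(z))/5,abs(z)))
    A=np.c_[q[:,1],np.ones(len(q))]; print('x fit slope,off',np.linalg.lstsq(A,q[:,0],rcond=None)[0].round(3))
E
python3 - <<'E'
from h import *
spokes('top');spokes('side')
E
```

```text
top -180.0 32 ph -172.9 x 19.8 rmax 130
top -170.0 34 ph -166.5 x 19.1 rmax 130
top -120.0 96 ph -112.7 x -8.7 rmax 121
top -110.0 6 ph -109.0 x -8.4 rmax 109
top -50.0 77 ph -41.0 x -6.7 rmax 124
top -40.0 103 ph -39.0 x -5.8 rmax 124
top 20.0 146 ph 26.8 x -1.0 rmax 126
top 30.0 16 ph 30.6 x -2.4 rmax 125
top 90.0 136 ph 97.7 x 0.9 rmax 123
top 100.0 12 ph 101.2 x -3.2 rmax 117
top 160.0 17 ph 166.3 x 19.7 rmax 130
top 170.0 6 ph 172.1 x 20.2 rmax 127
top phase of spokes mod72: 30.2 conc 0.86
x fit slope,off [-0.04  -0.366]
side -180.0 24 ph -176.5 x 19.4 rmax 130
side -170.0 9 ph -167.4 x 19.9 rmax 130
side -120.0 223 ph -112.6 x -3.7 rmax 123
side -50.0 90 ph -43.4 x -3.8 rmax 125
side -40.0 8 ph -39.3 x -4.5 rmax 120
side 20.0 216 ph 26.7 x 2.2 rmax 123
side 90.0 34 ph 98.6 x 1.1 rmax 117
side 100.0 7 ph 101.6 x -1.2 rmax 116
side 170.0 65 ph 175.1 x -2.3 rmax 130
side phase of spokes mod72: 29.6 conc 0.95
x fit slope,off [-0.042  1.018]
```

Emit:
apply_moves --pt "0 0 -25 0 0 0.18" --pt "0 0 -25 0 0 0.18" --pt "0 0 -25 0 0 0.18" --pt "0 0 -25 0 0 0.18" --pt "0 0 -20 0 0 0.18" --fingers 0

```text
time: 1.82
tool_pos: [148.4, 581.5, 352.7]
tcp_rot: [180.0, -0.0, 113.8]
ft_force: [0.1, 0.0, 0.4]
finger_gap: 0.3
grip_force: 0.0
```

Emit:
apply_moves --pt "0 0 0 0 0 0.125" --pt "0 0 0 0 0 0" --pt "0 0 0 0 0 0" --pt "0 0 0 0 0 0" --pt "0 0 0 0 0 0"

```text
time: 2.45
tool_pos: [148.3, 581.3, 351.0]
tcp_rot: [-180.0, 0.0, 107.0]
ft_force: [-0.5, 0.3, -0.3]
finger_gap: 0.3
grip_force: 0.0
```

```bash
cat >> h.py <<'E'
Y=17.
def rel():
    "TCP in wheel frame (x',y',z-150), yaw"
    s=sense(); a=np.radians(Y); q=np.array(s['tool_pos'])-W
    return np.round([q[0]*np.cos(a)+q[1]*np.sin(a),-q[0]*np.sin(a)+q[1]*np.cos(a),q[2]],1),np.round(s['tcp_rot'],1),np.round(s['ft_force'],1),round(s['time'],2)
E
python3 -c "
from h import *
print(*rel(),sense()['joint_pos'])"
```

```text
[-117.   745.1  201. ] [-180.    0.  107.] [-0.5  0.3 -0.3] 2.45 [ 7.07929030e+01  6.52460344e+00  7.39311466e+01 -3.19504904e-04
  9.95713619e+01  5.37897881e+01]
```

Emit:
apply_moves --pt "-45 15 0 0 0 0" --pt "-50 15 0 0 0 0" --pt "-50 15 0 0 0 0" --pt "-50 15 0 0 0 0" --pt "-50 15 0 0 0 0"

```text
time: 3.08
tool_pos: [292.2, 367.5, 351.4]
tcp_rot: [180.0, -0.0, 107.0]
ft_force: [0.6, 0.6, -0.4]
finger_gap: -0.2
grip_force: 0.0
```

Emit:
apply_moves --pt "-50 10 0 0 0 0" --pt "-50 10 0 0 0 0" --pt "-50 10 0 0 0 0" --pt "-50 10 0 0 0 0" --pt "-50 2 0 0 0 0"

```text
time: 3.7
tool_pos: [405.2, 140.5, 351.3]
tcp_rot: [180.0, 0.0, 107.0]
ft_force: [0.3, 0.8, -0.4]
finger_gap: -0.2
grip_force: 0.0
```

Emit:
apply_moves --pt "-50 0 0 0 0 0" --pt "-50 0 0 0 0 0" --pt "-50 0 0 0 0 0" --pt "-50 0 0 0 0 0" --pt "-50 0 0 0 0 0"

```text
time: 4.32
tool_pos: [477.8, -98.8, 351.5]
tcp_rot: [180.0, 0.0, 107.0]
ft_force: [0.2, 0.8, 0.4]
finger_gap: -0.0
grip_force: 0.0
```

```bash
python3 -c "
from h import *
print(*rel(),sense()['joint_pos'])"
```

```text
[ -0.8  -1.6 201.5] [180.   0. 107.] [0.2 0.8 0.4] 4.33 [-1.77113817e+01 -1.10427934e+01  9.09953998e+01  6.83049446e-03
  1.00015303e+02 -3.46925706e+01]
```

Emit:
apply_moves --pt "-40 0 0 0 0 0" --pt "-40 0 0 0 0 0" --pt "-27 0 0 0 0 0" --pt "0 0 0 0 0 0" --pt "0 0 25 0 0 0"

```text
time: 4.95
tool_pos: [509.6, -199.6, 328.3]
tcp_rot: [179.8, 0.1, 107.0]
ft_force: [1.0, -0.2, 0.4]
finger_gap: -0.3
grip_force: 0.0
```

Emit:
apply_moves --pt "0 0 30 0 0 0" --pt "0 0 30 0 0 0" --pt "0 0 30 0 0 0" --pt "0 0 10 0 0 0" --pt "0 0 0 0 0 0"

```text
time: 5.58
tool_pos: [508.5, -198.8, 226.3]
tcp_rot: [-180.0, -0.0, 107.0]
ft_force: [0.1, 0.1, -0.3]
finger_gap: -0.2
grip_force: 0.0
```

```bash
python3 -c "
from h import *
snap('side','side2.png')
snap('wrist','wrist2.png')
print(*rel())"
```

```text
[ 1.000e-01 -1.072e+02  7.790e+01] [1.799e+02 1.000e-01 1.070e+02] [-0.5 -0.8 -1.2] 5.67
```

View pics/side2.png

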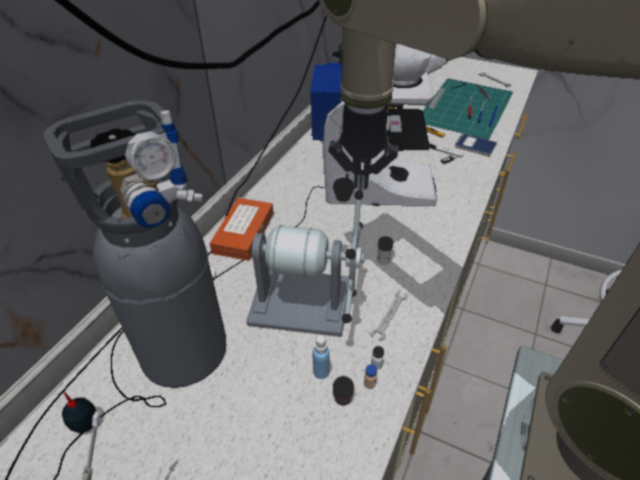

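The fingers (about (362,180)) stand on the right side of the upper right spoke. Now I'll push left gently.

Emit:
apply_moves --pt "8 0 0 0 0 0" --pt "8 0 0 0 0 0" --pt "6 0 0 0 0 0" --pt "6 0 0 0 0 0" --pt "6 0 0 0 0 0"

```text
time: 6.3
tool_pos: [498.9, -166.9, 226.6]
tcp_rot: [180.0, 0.1, 107.0]
ft_force: [1.2, -3.0, 2.2]
finger_gap: -0.1
grip_force: 1.6
```

Emit:
apply_moves --pt "7 0 0 0 0 0" --pt "7 0 0 0 0 0" --pt "7 0 0 0 0 0" --pt "7 0 0 0 0 0" --pt "7 0 0 0 0 0"

```text
time: 6.92
tool_pos: [488.4, -132.9, 226.2]
tcp_rot: [-180.0, -0.0, 107.0]
ft_force: [0.9, -2.4, 2.0]
finger_gap: -0.2
grip_force: 0.5
```

Emit:
apply_moves --pt "7 0 0 0 0 0" --pt "7 0 0 0 0 0" --pt "7 0 0 0 0 0" --pt "7 0 0 0 0 0" --pt "7 0 0 0 0 0"

```text
time: 7.55
tool_pos: [478.2, -99.6, 226.0]
tcp_rot: [-180.0, -0.0, 107.0]
ft_force: [0.3, -2.4, -1.1]
finger_gap: -0.1
grip_force: 1.1
```

```bash
python3 -c "
from h import *
print(*rel()); spokes('top',W,17)"
```

```text
[-0.6 -2.5 76. ] [-180.   -0.  107.] [ 0.3 -2.4 -1.1] 7.55
top -160.0 22 ph -152.0 x -8.1 rmax 116
top -90.0 12 ph -80.5 x -5.8 rmax 84
top -80.0 61 ph -77.6 x -4.1 rmax 88
top phase of spokes mod72: -6.5 conc 0.98
x fit slope,off [  0.106 -12.139]
```

Force is around 3 N, as expected for the friction. I'll continue left.

Emit:
apply_moves --pt "7 0 0 0 0 0" --pt "7 0 0 0 0 0" --pt "7 0 0 0 0 0" --pt "7 0 0 0 0 0" --pt "7 0 0 0 0 0"

```text
time: 8.22
tool_pos: [468.1, -66.0, 226.4]
tcp_rot: [180.0, 0.0, 107.0]
ft_force: [0.7, -2.2, 0.2]
finger_gap: -0.5
grip_force: 1.0
```

Emit:
apply_moves --pt "6 0 0 0 0 0" --pt "5 0 0 0 0 0" --pt "4 0 0 0 0 0" --pt "2 0 0 0 0 0" --pt "0 0 0 0 0 0"

```text
time: 8.85
tool_pos: [463.2, -50.0, 226.3]
tcp_rot: [-180.0, -0.0, 107.0]
ft_force: [0.2, -0.6, 0.3]
finger_gap: 0.1
grip_force: 0.3
```

Emit:
apply_moves --pt "-10 0 0 0 0 0" --pt "-10 0 -20 0 0 0" --pt "-10 0 -25 0 0 0" --pt "-10 0 -30 0 0 0" --pt "-20 0 -20 0 0 0"

```text
time: 9.48
tool_pos: [481.2, -108.3, 322.9]
tcp_rot: [179.9, 0.0, 107.0]
ft_force: [0.5, -1.2, 0.4]
finger_gap: 0.1
grip_force: 0.0
```

Emit:
apply_moves --pt "-40 0 0 0 0 0" --pt "-40 0 0 0 0 0" --pt "-25 0 0 0 0 0" --pt "0 0 0 0 0 0" --pt "0 0 0 0 0 0"

```text
time: 10.1
tool_pos: [511.2, -207.9, 321.0]
tcp_rot: [-180.0, -0.0, 106.9]
ft_force: [-0.8, 0.0, 0.3]
finger_gap: 0.1
grip_force: 0.0
```

```bash
python3 -c "
from h import *
print(*rel()); spokes('top',W,17);spokes('side',W,17)
print(models.place_of('stem_tip','side'))"
```

```text
[  -0.7 -115.8  171. ] [-180.    -0.   106.9] [-0.8  0.   0.3] 10.1
top -180.0 33 ph -173.3 x 20.2 rmax 130
top -170.0 28 ph -166.9 x 19.7 rmax 130
top -120.0 33 ph -110.9 x -5.5 rmax 119
top -110.0 82 ph -108.7 x -5.3 rmax 121
top -50.0 12 ph -40.8 x -6.0 rmax 124
top -40.0 169 ph -36.7 x -3.6 rmax 126
top 20.0 13 ph 28.2 x -1.0 rmax 75
top 90.0 26 ph 99.3 x -2.2 rmax 122
top 100.0 68 ph 101.5 x -3.0 rmax 124
top 160.0 19 ph 167.0 x 19.7 rmax 130
top 170.0 7 ph 172.2 x 19.9 rmax 129
top phase of spokes mod72: 34.1 conc 0.88
x fit slope,off [-0.025  1.126]
side -180.0 20 ph -175.5 x 19.3 rmax 130
side -170.0 6 ph -167.6 x 20.5 rmax 130
side -120.0 87 ph -111.0 x -0.9 rmax 123
side -110.0 139 ph -109.1 x -0.5 rmax 123
side -50.0 58 ph -41.8 x -0.9 rmax 125
side -40.0 44 ph -38.4 x -0.6 rmax 124
side 20.0 124 ph 28.9 x 0.8 rmax 123
side 30.0 101 ph 30.7 x 0.2 rmax 124
side 100.0 41 ph 101.7 x -2.7 rmax 119
side 170.0 66 ph 177.6 x -2.4 rmax 130
side phase of spokes mod72: 32.2 conc 0.96
x fit slope,off [-0.007  0.875]
[{'xyz': [571.9, -164.0, 184.0], 'confidence': 0.74}]
```

Now the stem is 69° to the right by both estimates. On to the second push, which should leave a spoke at −36°.

Emit:
apply_moves --pt "0 0 30 0 0 0" --pt "0 0 30 0 0 0" --pt "0 0 25 0 0 0" --pt "0 0 10 0 0 0" --pt "0 0 0 0 0 0"

```text
time: 10.88
tool_pos: [511.2, -207.6, 226.2]
tcp_rot: [-180.0, -0.0, 107.0]
ft_force: [-0.4, 0.3, 0.1]
finger_gap: 0.1
grip_force: 0.0
```

Emit:
apply_moves --pt "9 0 0 0 0 0" --pt "8 0 0 0 0 0" --pt "6 0 0 0 0 0" --pt "6 0 0 0 0 0" --pt "6 0 0 0 0 0"

```text
time: 11.5
tool_pos: [501.1, -174.2, 226.4]
tcp_rot: [180.0, 0.0, 107.0]
ft_force: [0.5, -1.7, 1.5]
finger_gap: 0.0
grip_force: 1.6
```

Emit:
apply_moves --pt "7 0 0 0 0 0" --pt "7 0 0 0 0 0" --pt "7 0 0 0 0 0" --pt "7 0 0 0 0 0" --pt "7 0 0 0 0 0"

```text
time: 12.12
tool_pos: [490.7, -140.5, 226.1]
tcp_rot: [-180.0, -0.0, 107.0]
ft_force: [1.2, -2.0, 0.7]
finger_gap: -0.3
grip_force: 1.0
```

Emit:
apply_moves --pt "7 0 0 0 0 0" --pt "7 0 0 0 0 0" --pt "7 0 0 0 0 0" --pt "7 0 0 0 0 0" --pt "7 0 0 0 0 0"

```text
time: 12.75
tool_pos: [480.5, -107.1, 226.2]
tcp_rot: [-180.0, -0.0, 107.0]
ft_force: [0.0, -2.1, 1.4]
finger_gap: -0.0
grip_force: 0.0
```

Emit:
apply_moves --pt "7 0 0 0 0 0" --pt "7 0 0 0 0 0" --pt "7 0 0 0 0 0" --pt "7 0 0 0 0 0" --pt "7 0 0 0 0 0"

```text
time: 13.38
tool_pos: [470.4, -73.7, 226.3]
tcp_rot: [180.0, 0.0, 107.0]
ft_force: [1.1, -1.5, 0.1]
finger_gap: -0.4
grip_force: 0.9
```

```bash
python3 -c "
from h import *
print(*rel())"
```

```text
[-0.4 24.5 76.3] [180.   0. 107.] [ 1.1 -1.5  0.1] 13.38
```

To +41, slowing, then withdraw and measure.

Emit:
apply_moves --pt "5 0 0 0 0 0" --pt "5 0 0 0 0 0" --pt "4 0 0 0 0 0" --pt "3 0 0 0 0 0" --pt "0 0 0 0 0 0"

```text
time: 14.0
tool_pos: [465.5, -57.6, 226.3]
tcp_rot: [-180.0, -0.0, 107.0]
ft_force: [-0.8, 0.3, 0.1]
finger_gap: -0.2
grip_force: 0.2
```

Emit:
apply_moves --pt "-10 0 0 0 0 0" --pt "-15 0 -15 0 0 0" --pt "-10 0 -35 0 0 0" --pt "-5 0 -40 0 0 0" --pt "0 0 -40 0 0 0"

```text
time: 14.62
tool_pos: [477.2, -97.0, 357.2]
tcp_rot: [-180.0, -0.0, 106.9]
ft_force: [0.1, -0.3, -0.3]
finger_gap: -0.3
grip_force: 0.0
```

Emit:
apply_moves --pt "0 -40 -10 0 0 0" --pt "0 -40 0 0 0 0" --pt "0 -20 0 0 0 0" --pt "0 0 0 0 0 0" --pt "0 0 0 0 0 0"

```text
time: 15.25
tool_pos: [382.1, -125.4, 366.2]
tcp_rot: [180.0, -0.0, 106.9]
ft_force: [-0.2, 0.2, -0.9]
finger_gap: 0.1
grip_force: 0.0
```

```bash
python3 -c "
from h import *
print(*rel()); a=np.radians(17)
for c in('top','side'):
    spokes(c,W,17)
    for n in('stem_tip','drum_mid'):
        for r in models.place_of(n,c)[:2]:
            q=np.array(r['xyz'])-W; print(c,n,np.round([q[0]*np.cos(a)+q[1]*np.sin(a),-q[0]*np.sin(a)+q[1]*np.cos(a),q[2]]),r['confidence'])
snap('side','side3.png')"
```

```text
[-100.1    0.8  216.2] [180.   -0.  106.9] [-0.2  0.2 -0.9] 15.25
top -180.0 33 ph -172.9 x 19.9 rmax 130
top -170.0 33 ph -166.1 x 19.5 rmax 130
top -110.0 129 ph -105.3 x -5.1 rmax 123
top -40.0 167 ph -33.2 x -3.7 rmax 126
top 30.0 178 ph 33.5 x -2.7 rmax 127
top 100.0 119 ph 104.8 x -3.7 rmax 123
top 160.0 22 ph 165.8 x 19.2 rmax 130
top phase of spokes mod72: -35.6 conc 0.90
x fit slope,off [-0.006 -0.386]
top stem_tip [ 72.  -1. 100.] 0.67
top drum_mid [104.  -2.   1.] 0.95
top drum_mid [  36.  157. -146.] 0.33
side -180.0 64 ph -177.6 x -2.6 rmax 130
side -170.0 6 ph -167.1 x 20.7 rmax 130
side -110.0 230 ph -105.8 x -0.7 rmax 124
side -50.0 9 ph -40.5 x -0.3 rmax 120
side -40.0 104 ph -37.1 x -1.3 rmax 126
side 30.0 217 ph 33.4 x 0.6 rmax 124
side 100.0 35 ph 105.7 x -2.8 rmax 118
side 160.0 7 ph 167.3 x 21.1 rmax 130
side 170.0 22 ph 177.3 x 19.6 rmax 130
side phase of spokes mod72: 35.7 conc 0.96
x fit slope,off [-0.01   0.925]
side stem_tip [70.  0. 98.] 0.97
```

View pics/side3.png

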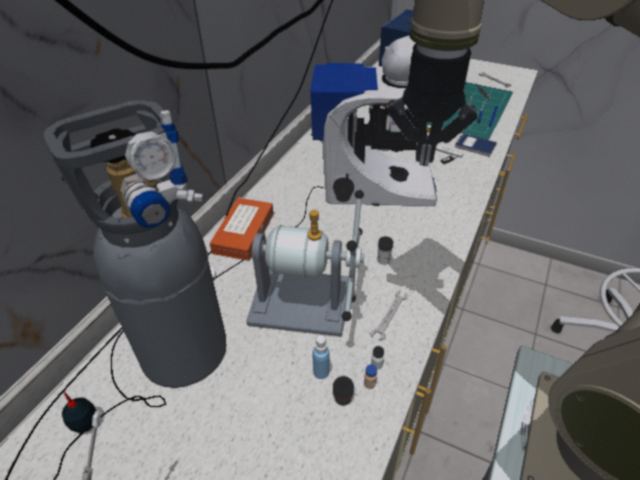

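The stem stands upright at about (314,225). Both cameras put it within 1° of vertical. The fingers are clear and the bystanders haven't moved.

```bash
python3 -c "
from h import *
print(job.hand_in())"
```

```text
the job is handed in; nothing more can be done
None
```

I turned the valve stem to straight up with two gentle spoke pushes; both cameras put it within about 1° of vertical, the fingers are clear, the bystanders look unmoved, and the job is handed in (no verdict was returned).

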